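# True up two foam cake forms flush and weight them while the glue sets

## Task

The two round foam cake forms have just been glued into one tall display cake, but the upper one sits off-centre: tap it lightly on its side with the fingertips, from one side and then from the opposite one as it needs, until it is flush with the lower one all round, without denting the foam. Then take the small food tin from the bench and set it down gently, upright, on the middle of the upper form as a weight, and leave the other things on the bench where they are.

Things in the scene. Friction and masses are not known exactly. Their poses are not given: they have to be found in the camera images.
- lower_tier: The lower cake form, fixed on the bench: black rubber mat (230 mm square, 2 mm), silver cake board (203 mm across, 12 mm thick), and on it a white foam disc, 152 mm across, its upright side spanning 14 to 89 mm above the bench. It does not give: an upright fingertip spanning the joint pushes the upper form until it meets this side; there they are flush. Origin: on the bench under its centre; z up.
- upper_tier: The upper cake form: a loose white foam crown, also 152 mm across, 17 mm high, 30 g, on the lower one and 12 to 25 mm off-centre. Its edge is upright for 2 mm, then a 30 degree bevel (a finger there rides up and presses hard) runs to a flat top 100 mm across. It slides at under 1 N (wet glue). Foam dents under more than 8 N of a finger. Origin: centre of its underside; top 17 mm above.
- tin: The weight: a small sealed steel food tin with a paper band, 54 mm across and 90 mm high, about 0.27 kg, standing on the bench left or right of the forms. Origin: centre of its underside; z up along its axis.
- dredger: Bystander: an aluminium sugar dredger with a domed top, 72 mm across, 110 mm high, standing across the forms from the tin. Origin: centre of its underside.
- palette_knife: Bystander: a steel palette knife with a black handle, 310 mm long, lying on the bench beyond and left of the forms. Origin: on the bench near its middle; x runs along the blade towards the tip.
- dough_scraper: Bystander: a steel dough scraper with a wooden grip bar, 110 x 150 mm, 18 mm high, lying beyond and right of the forms. Origin: on the bench under the blade's middle.
- cutter: Bystander: a steel ring biscuit cutter, 70 mm across, 40 mm high, standing on the bench to the right of the forms, nearer the robot. Origin: centre of its underside.
- ramekin: Bystander: a small white china ramekin, 76 mm across, 42 mm high, standing on the bench to the left of the forms, nearer the robot. Origin: centre of its underside.
There are look-alikes about, which are no part of the job. What is shaped like the upper_tier but green is not meant.

How it is judged:
By the outcome, as a careful person would: the job done as asked, in the order asked, and still so for the second after the job is handed in, with the robot touching nothing.
It also fails if it takes over 72 s, if anything falls off the work surface, if the arm or the gripper's body presses on something with over 40 N, if the wrist force passes 120 N, or if a joint passes its speed limit or range.

## Robot

A 6-joint arm with a two-finger parallel gripper is mounted at the origin on the work surface. World frame = base frame: x ahead of the robot, y to its left, z up, the work surface at z = 0. Lengths are in mm, angles in rad, forces in N, time in s.
With the tool pointing down it reaches from about 325 to 775 mm from the base axis. Payload 5.5 kg.
Tool frame: the origin (TCP) lies between the finger pads; the fingertips stand 8 mm ahead of it and the grasp point (between the pads) lies 11 mm behind it; z points along the fingers, y is the line along which they close (so a half turn about z gives the same grasp; the last joint's range is limited). The gripper opens to 85 mm and grips with 20 to 120 N. Pads are 22 mm wide; open, the fingers measure 114 mm over their backs; the gripper's body (76 mm by 85 mm) begins 54 mm behind the grasp point. The pads swing forward as they close: fully open they stand 13 mm farther back than shut.
Start: joints at [1.234, 0.091, 1.231, -0, 1.82, -0.057], TCP at [165.702, 576.68, 239.275] pointing down, gripper open.
Joint ranges: [-2.87, 2.87], [-0.86, 2.18], [0.17, 2.46], [-1.51, 4.65], [0.06, 2.69], [-2.65, 2.65]. Speed limits (rad/s): [2.57, 2.57, 3.01, 3.14, 3.14, 3.14].

## Interface

Orientations are given as a rotation vector (axis times angle).
In Python, from rig import robot, viewer gives the robot as it stands. The module is installed in compiled form; this text tells all that it offers.
- The arm moves only by the tool drive_tool, never from a script. Its argument "moves" is a list of rows, each a list of 3 entries, a list of its own where there are three numbers: the opening, from 0 (shut) to 1 (fully open), then the shift along the tool's x, y, z as a fraction of full scale, then the turn about the tool's z as a fraction of full scale. A call has exactly 5 rows; each row is the pose to reach, as a shift and turn from the pose commanded when the call began, along the tool's axes at that moment; what a row does not reach only later rows make up. Full scale, the value 1, is 10 cm for a shift and 1.5 rad for a turn. A row lasts 1/8 s, in which the tool goes at most 62.5 mm and 10.7 degrees, less where a joint would pass 70% of its speed; a pose out of reach is approached as far as the arm can. A call with a number of a shift or a turn outside -1 to 1 is refused whole. A call with a gripper value outside its range is refused whole. The fingers move at their own pace and stop on an object; "squeeze" is the grip in N (left out, the last holds). Time passes only in rows, so rows that repeat a pose let the fingers close, or fill a call up. It gives the time, the measured TCP pose, the force, the opening and the grip force at its end, in the units of the state.
- robot.get_obs(): the state, without advancing time (a new reading comes with each control period).
- viewer.camera(name): name is "scene" or "top"; returns a dict with "pixels" (400x640x3 uint8, red, green, blue), "range_z" (400x640 float32, mm along the optical axis (not along the pixel's ray), 0 where there is no reading), "fov_y" (degrees; the focal length in pixels is half the picture's height over the tangent of half this angle, whatever the lens; pixels are square), "cx", "cy" (the principal point, pixels), "eye" and "attitude" of the camera in the world. Camera axes: x right, y down, z forward; pixel columns grow to the right and rows downward; lengths in mm; the calibration is good to about 2 mm. A picture is of the moment at which its call begins.
- robot.job_done(): hands the job in; it is judged then, once.
The state is a dict: "clock": time; "qpos": joint angles; "qvel": joint speeds; "joint_efforts": joint torques, N m; "tcp_pos": TCP position; "orientation": TCP orientation; "wrist_force": force on the tool from outside, world axes, zero at the start; "wrist_torque": the same for the moment, N m; "gripper_width": opening from 0.0 (shut) to 1.0 (fully open); "finger_force": force on a finger pad.
Only numpy, scipy, OpenCV 4.12 (cv2) and the standard library are available. Lean on these libraries where they do the work, as an engineer would, in place of code of your own. Each camera call takes 0.05 s, during which the arm holds its last target. There are 200 camera calls.

## Working session

There is one attempt and no reset: what is moved stays moved. The work goes in short steps, Python scripts to look and compute and a tool call to move; the robot and the scene stay as the last step left them, time stands still between calls to the robot, and variables do not carry over. Pictures are saved under pics/ and viewed, at most 10 in all, crops included, and the job is handed in when it is done.

Besides the shell and the picture viewer there is one more tool, called as name(argument=value, ...) on one line, values as JSON. drive_tool: Moves the arm, as the interface text tells. Its arguments: {"type":"object","properties":{"moves":{"type":"array","items":{"type":"array"}},"squeeze":{"type":"number"}},"required":["moves"]}

```bash
mkdir -p pics; cat > h.py <<'E'
import numpy as np, cv2
from scipy.spatial.transform import Rotation as R
from rig import robot, viewer
def att(c):
    a=np.array(c["attitude"],float)
    return a if a.shape==(3,3) else R.from_rotvec(a).as_matrix()
def pts(c):
    h,w=c["range_z"].shape; f=h/2/np.tan(np.radians(c["fov_y"]/2))
    u,v=np.meshgrid(np.arange(w),np.arange(h)); z=c["range_z"]
    P=np.stack([(u-c["cx"])/f*z,(v-c["cy"])/f*z,z],-1)
    return P@att(c).T+np.array(c["eye"])
E
python3 - <<'E'
from h import *
for n in("scene","top"):
    c=viewer.camera(n); cv2.imwrite(f"pics/{n}0.png",c["pixels"][...,::-1]); np.savez(f"{n}0.npz",**c)
    print(n,c["fov_y"],c["cx"],c["cy"],c["eye"],c["attitude"])
print(robot.get_obs())
E
```

```text
scene 55.561883161333114 317.07942022234135 200.38124716548282 [1183.83208178  237.28326282  736.08798151] [-1.44869346 -1.96460437  0.94418826]
top 52.19151644093595 324.2589643195765 202.60195640689537 [ 320.91225687    9.8357313  1319.15423787] [-2.14667615  2.20265784 -0.12795664]
{'clock': 0.1, 'qpos': array([ 1.23430761e+00,  9.17615640e-02,  1.23179029e+00,  1.55937331e-05,
        1.81979796e+00, -5.66602027e-02]), 'qvel': array([ 0.00144578, -0.00367521, -0.00312627,  0.00032583, -0.00082587,
       -0.00090097]), 'joint_efforts': array([ 3.13919823e-03, -4.60215998e+01, -4.19219971e+01,  6.60749220e-05,
        1.05663144e-02, -1.74410502e-05]), 'tcp_pos': array([165.60689948, 576.43613476, 238.26308527]), 'orientation': array([-4.38064835e-01, -3.11053805e+00,  2.70204013e-03]), 'wrist_force': array([-0.24080434, -0.2707321 , -0.80556105]), 'wrist_torque': array([ 0.00238357, -0.02783522,  0.00937023]), 'finger_force': 0.0, 'gripper_width': 1.0006478015702387}
```

View pics/scene0.png

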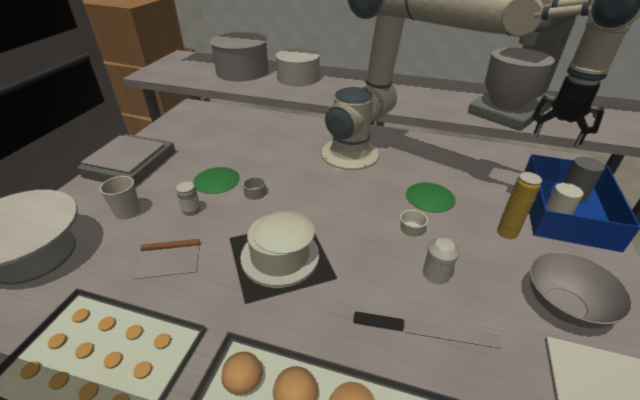

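View pics/top0.png

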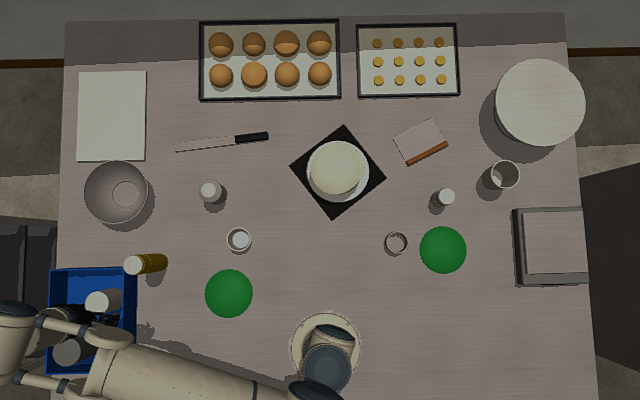

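Scene view: white two-tier cake at (282,243), tin with paper band (188,198), domed dredger (440,260), ramekin (413,222), cutter (254,188), knife (425,330), and scraper (168,258). Top view: cake (337,170), tin (446,197), dredger (210,191), ramekin (239,240), cutter (395,243).

Look-alikes: the green crowns at top (229,293) and (443,250) are not meant. The candidates for the tin are the can at (446,197), the steel cup at (505,174), the mustard cylinder at (146,264), and the crate items at (100,300). I choose (446,197), which stands across the forms from the dredger.

```bash
python3 - <<'E'
from h import *
c=dict(np.load("top0.npz"));P=pts(c)
def fit(m,name):
    q=P[m]; 
    (x,y),r=cv2.minEnclosingCircle(q[:,:2].astype(np.float32)); print(name,len(q),"circ",x.round(1),y.round(1),r.round(1),"mean",q.mean(0).round(1),"z",np.percentile(q[:,2],[5,50,95]).round(1))
v,u=np.mgrid[:400,:640]
def win(cu,cv_,r): return (abs(u-cu)<r)&(abs(v-cv_)<r)
Z=P[...,2]
w=win(337,170,50)
fit(w&(Z>100),"upper top"); fit(w&(Z>86),"upper all");fit(w&(Z>8)&(Z<20),"board"); fit(w&(Z>84)&(Z<93),"edge")
fit(w&(Z>30),"foam")
for n,a,b in(("tin",446,197),("dredger",210,191),("ram",239,240),("cutter",395,243),("cup",505,174)):
    m=win(a,b,22)&(Z>25); fit(m,n); zz=np.percentile(Z[m],98); fit(win(a,b,22)&(Z>zz-6),n+" top")
# board + mat
s=dict(np.load("scene0.npz"));Q=pts(s)
I=c["pixels"]; crop=np.hstack([cv2.resize(I[110:230,270:400],None,fx=3,fy=3),cv2.resize(I[160:240,390:480],(405,360))]);cv2.imwrite("pics/crop.png",crop[...,::-1])
# mat by darkness
m=(w&(I.max(2)<45)).astype(np.uint8);rect=cv2.minAreaRect(np.argwhere(m)[:,::-1].astype(np.float32));print("mat",rect)
f=200/np.tan(np.radians(c["fov_y"]/2))
d=att(c)@np.array([(rect[0][0]-c["cx"])/f,(rect[0][1]-c["cy"])/f,1]);e=c["eye"];print("mat ctr",e+d*(2-e[2])/d[2], rect[1][0]/f*1318)
E
```

```text
Traceback (most recent call last):
AttributeError: 'float' object has no attribute 'round'
```

```bash
cat >> h.py <<'E'
v,u=np.mgrid[:400,:640]
def win(cu,cv_,r): return (abs(u-cu)<r)&(abs(v-cv_)<r)
def fit(P,m,name):
    q=P[m]
    if len(q)<5: print(name,"none"); return
    (x,y),r=cv2.minEnclosingCircle(q[:,:2].astype(np.float32)); print(name,len(q),"circ %.1f %.1f r %.1f"%(x,y,r),"mean",q.mean(0).round(1),"z",np.percentile(q[:,2],[5,50,95]).round(1))
E
python3 - <<'E'
from h import *
c=dict(np.load("top0.npz"));P=pts(c)
Z=P[...,2]
w=win(337,170,50)
fit(P,w&(Z>103),"upper top"); fit(P,w&(Z>86),"upper all");fit(P,w&(Z>8)&(Z<20),"board"); fit(P,w&(Z>84)&(Z<91),"edge")
for n,a,b in(("tin",446,197),("dredger",210,191),("ram",239,240),("cutter",395,243),("cup",505,174)):
    m=win(a,b,22)&(Z>25); fit(P,m,n); zz=np.percentile(Z[m],98); fit(P,win(a,b,22)&(Z>zz-6),n+" top")
I=c["pixels"]; crop=np.hstack([cv2.resize(I[110:230,270:400],None,fx=3,fy=3),cv2.resize(I[160:240,390:480],(405,360))]);cv2.imwrite("pics/crop.png",crop[...,::-1])
m=(w&(I.max(2)<45)).astype(np.uint8);rect=cv2.minAreaRect(np.argwhere(m)[:,::-1].astype(np.float32));print("mat",rect)
f=200/np.tan(np.radians(c["fov_y"]/2))
d=att(c)@np.array([(rect[0][0]-c["cx"])/f,(rect[0][1]-c["cy"])/f,1]);e=c["eye"];print("mat ctr",e+d*(2-e[2])/d[2], rect[1][0]/f*1318)
s=dict(np.load("scene0.npz"));Q=pts(s);z=Q[...,2];w=win(282,243,60)
fit(Q,w&(z>103),"S upper top");fit(Q,w&(z>86),"S upper");fit(Q,win(188,198,20)&(z>85),"S tin")
E
```

```text
upper top 1079 circ 465.3 -22.6 r 147.9 mean [540.8 -43.  152.9] z [103.6 106.7 112.2]
upper all 2166 circ 476.1 -34.0 r 161.3 mean [547.5 -48.8 124.2] z [ 89.6 102.9 110.3]
board 908 circ 556.4 -51.8 r 191.5 mean [537.3 -60.8  14.3] z [ 8.7 14.6 18.7]
edge 184 circ 554.5 -51.1 r 82.9 mean [577.3 -86.5  88.9] z [86.3 89.1 90.8]
tin 346 circ 392.9 -197.8 r 219.8 mean [ 454.7 -366.9  104.6] z [35.2 89.2 95.4]
tin top 7 circ 320.9 9.8 r 0.0 mean [ 320.9    9.8 1319.2] z [1319.2 1319.2 1319.2]
dredger 534 circ 419.5 186.8 r 202.6 mean [488.  325.1 111.3] z [ 42.3  99.6 110.6]
dredger top 131 circ 412.3 182.6 r 195.5 mean [484.2 316.1 183. ] z [ 107.2  109.1 1319.2]
ram 168 circ 338.8 153.0 r 144.3 mean [346.1 254.   99.2] z [26.5 40.6 47.4]
ram top 8 circ 320.9 9.8 r 0.0 mean [ 320.9    9.8 1319.2] z [1319.2 1319.2 1319.2]
cutter 125 circ 323.6 -129.7 r 139.6 mean [ 325.8 -225.1   89.7] z [27.3 39.2 46.1]
cutter top 5 circ 320.9 9.8 r 0.0 mean [ 320.9    9.8 1319.2] z [1319.2 1319.2 1319.2]
cup 680 circ 426.6 -297.5 r 325.0 mean [ 521.6 -560.8   84.2] z [ 31.   74.5 103.1]
cup top 117 circ 426.6 -297.5 r 325.0 mean [ 509.5 -525.4  174.6] z [  99.3  101.8 1319.2]
mat ((337.2256774902344, 171.64947509765625), (69.916748046875, 69.88250732421875), 51.95295715332031)
mat ctr [558.17357151 -55.58927198   2.        ] 225.67747111722403
S upper top 1089 circ 843.0 82.3 r 374.4 mean [575.5 -29.7 128.9] z [103.7 105.9 108.3]
S upper 2372 circ 831.2 83.0 r 384.9 mean [576.8 -37.2 110.4] z [ 88.5 101.5 107.5]
S tin 162 circ 814.8 -83.4 r 488.9 mean [ 482.3 -358.1  109.6] z [86.9 89.8 92.5]
```

View pics/crop.png

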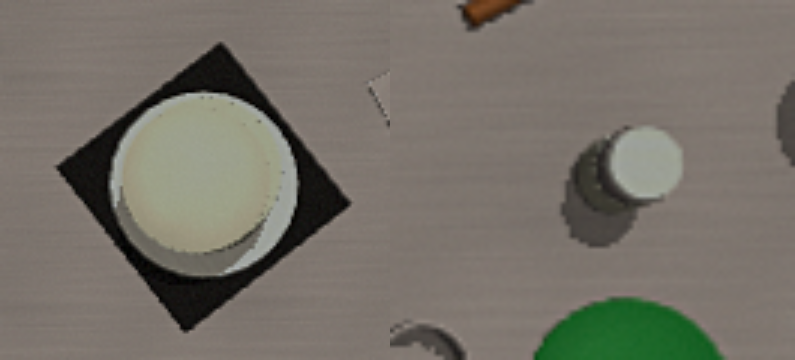

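The crop shows the yellowish crown shifted up-left on the silver board, which sits on the dark diamond mat, and the tin's white lid at crop (645,163), top pixel (446,197). Depth has dropouts, so I'll filter those and fit circles robustly.

```bash
cat >> h.py <<'E'
from scipy.optimize import least_squares
def circ(q,r,c0,lab):
    s=least_squares(lambda p:np.hypot(q[:,0]-p[0],q[:,1]-p[1])-r,c0,loss="soft_l1",f_scale=2)
    print(lab,len(q),s.x.round(1),"rms %.1f"%np.sqrt(np.median(s.fun**2))); return s.x
def crown(q,c0,lab):
    def f(p):
        d=np.hypot(q[:,0]-p[0],q[:,1]-p[1]); return p[2]-np.clip(d-50,0,26)*.577-q[:,2]
    s=least_squares(f,[*c0,106],loss="soft_l1",f_scale=2); print(lab,len(q),s.x.round(1),"rms %.1f"%np.sqrt(np.median(s.fun**2))); return s.x
def cake(P,lab,c0=(560,-50)):
    d=np.hypot(P[...,0]-c0[0],P[...,1]-c0[1]);z=P[...,2]
    crown(P[(d<105)&(z>93)&(z<115)],c0,lab+" crown")
    circ(P[(d<90)&(z>28)&(z<78)],76,c0,lab+" wall")
    b=(d<125)&(z>8)&(z<20)
    return P[b]
def can(P,c0,h,r,lab):
    d=np.hypot(P[...,0]-c0[0],P[...,1]-c0[1]);z=P[...,2]
    q=P[(d<70)&(abs(z-h)<6)]; print(lab,"top median",np.median(q,0).round(1),"ctr",((np.percentile(q,2,0)+np.percentile(q,98,0))/2).round(1),"ext",(np.percentile(q,98,0)-np.percentile(q,2,0)).round(1))
    q=P[(d<r+20)&(z>15)&(z<h-12)]; circ(q,r,c0,lab+" side")
E
python3 - <<'E'
from h import *
for n in("top","scene"):
    c=dict(np.load(n+"0.npz"));P=pts(c);P[c["range_z"]==0]=1e4
    cake(P,n)
    can(P,(455,-245) if 0 else (460,-375),90,27,n+" tin" )
    can(P,(490,335),110,36,n+" dredger")
    m=(P[...,2]>60)&(P[...,2]<130)&(abs(P[...,0]-500)<150)&(abs(P[...,1])<700)
    k,l,s,ce=cv2.connectedComponentsWithStats(m.astype(np.uint8))
    for i in range(1,k):
        if s[i,4]>40: print(n,ce[i].round(),s[i,4],np.median(P[l==i],0).round())
E
```

```text
top crown 1801 [550.2 -44.9 107. ] rms 1.6
top wall 15 [559.3 -56.5] rms 0.1
top tin top median [ 459.3 -381.2   91.3] ctr [ 459.3 -381.5   90.3] ext [43.4 46.1 10.2]
top tin side 106 [ 460.1 -382. ] rms 0.5
top dredger top median [493.7 336.6 107.9] ctr [493.9 337.1 108.5] ext [42.6 41.9  8.5]
top dredger side 269 [495.7 339. ] rms 1.5
top [533. 138.] 505 [ 630. -651.  112.]
top [337. 168.] 2133 [551. -50. 103.]
top [116. 166.] 239 [584. 638.  72.]
top [505. 174.] 442 [ 525. -578.   88.]
top [210. 191.] 469 [491. 331. 101.]
top [116. 215.] 189 [421. 640.  72.]
top [445. 196.] 282 [ 459. -377.   90.]
top [533. 224.] 92 [ 368. -653.   62.]
scene crown 1810 [547.7 -41.9 105.9] rms 0.8
scene wall 818 [556.1 -54.2] rms 0.5
scene tin top median [ 459.7 -376.4   89.7] ctr [ 458.9 -378.3   88.9] ext [43.6 44.9  7.1]
scene tin side 342 [ 457.5 -379.1] rms 0.9
scene dredger top median [497.  339.7 107.2] ctr [495.8 339.7 107.3] ext [41.2 42.4  6.3]
scene dredger side 812 [489.5 340.2] rms 1.1
scene [119. 190.] 785 [ 521. -559.   83.]
scene [186. 191.] 311 [ 468. -370.   85.]
scene [ 59. 199.] 420 [ 631. -648.  110.]
scene [281. 237.] 2746 [579. -39.  99.]
scene [443. 253.] 772 [513. 337.  95.]
scene [569. 282.] 1034 [441. 615.  70.]
```

Both views agree: lower centre is about (557.5,-55), and the crown is offset about (-8.5,+11.7), 14.5 mm. The tin is at about (459,-380) and 90 mm tall, and the dredger is at about (494,338). I'll push along (0.588,-0.809) with the shut fingers, starting from about (490,39). That means first moving over there high, about -459 along tool x and -427 along tool y.

drive_tool(moves=[[0,[-0.5,-0.45,0],0],[0,[-0.92,-0.86,0],0],[0,[-0.92,-0.86,0],0],[0,[-0.92,-0.86,0],0],[0,[-0.92,-0.86,0],0]], squeeze=20)

```text
clock: 0.72
tcp_pos: [229.8, 469.4, 239.0]
orientation: [-0.436, -3.111, 0.0]
wrist_force: [0.3, -0.3, -0.0]
gripper_width: -0.001
finger_force: 0.0
```

drive_tool(moves=[[0,[-0.46,-0.43,0],0],[0,[-0.92,-0.86,0],0],[0,[-0.92,-0.86,0],0],[0,[-0.92,-0.86,0],0],[0,[-0.92,-0.86,0],0]])

```text
clock: 1.35
tcp_pos: [294.3, 361.8, 239.0]
orientation: [-0.434, -3.111, 0.0]
wrist_force: [0.6, -0.2, -0.3]
gripper_width: -0.001
finger_force: 0.0
```

drive_tool(moves=[[0,[-0.46,-0.43,0],0],[0,[-0.92,-0.86,0],0],[0,[-0.92,-0.86,0],0],[0,[-0.92,-0.86,0],0],[0,[-0.92,-0.86,0],0]])

```text
clock: 1.98
tcp_pos: [358.9, 254.0, 239.2]
orientation: [-0.433, -3.111, -0.0]
wrist_force: [0.3, 0.7, 0.8]
gripper_width: -0.002
finger_force: 0.0
```

drive_tool(moves=[[0,[-0.46,-0.43,0],0],[0,[-0.92,-0.86,0],0],[0,[-0.92,-0.86,0],0],[0,[-0.92,-0.86,0],0],[0,[-0.92,-0.86,0],0]])

```text
clock: 2.6
tcp_pos: [423.8, 146.1, 239.4]
orientation: [-0.434, -3.111, -0.001]
wrist_force: [-0.1, 0.5, -0.8]
gripper_width: -0.005
finger_force: 0.0
```

drive_tool(moves=[[0,[-0.3,-0.3,0],0.11],[0,[-0.6,-0.6,0],0.22],[0,[-0.91,-0.83,0],0.33],[0,[-0.91,-0.83,0],0.442],[0,[-0.91,-0.83,0],0.442]])

```text
clock: 3.22
tcp_pos: [488.8, 40.7, 239.2]
orientation: [-1.422, -2.801, -0.0]
wrist_force: [0.8, -0.5, -0.1]
gripper_width: -0.001
finger_force: 0.0
```

drive_tool(moves=[[0,[0,0,0.5],0],[0,[0,0,0.98],0],[0,[0,0,0.98],0],[0,[0,0,0.98],0],[0,[0,0,0.98],0]])

```text
clock: 3.85
tcp_pos: [490.2, 39.9, 144.4]
orientation: [1.423, 2.796, 0.004]
wrist_force: [0.1, 0.5, 0.5]
gripper_width: -0.002
finger_force: 0.0
```

drive_tool(moves=[[0,[0,0,0.3],0],[0,[0,0,0.58],0],[0,[0,0,0.58],0],[0,[0,0,0.58],0],[0,[0,0,0.58],0]])

```text
clock: 4.47
tcp_pos: [490.0, 39.5, 85.4]
orientation: [1.425, 2.796, 0.002]
wrist_force: [-0.7, 0.5, 0.4]
gripper_width: 0.002
finger_force: 0.0
```

```bash
python3 - <<'E'
from h import *
s=viewer.camera("scene");t=viewer.camera("top")
crop=np.hstack([cv2.resize(s["pixels"][170:290,230:340],(440,480)),cv2.resize(t["pixels"][115:225,290:370],(349,480))]);cv2.imwrite("pics/push0.png",crop[...,::-1])
for n,c in(("top",t),("scene",s)):
    P=pts(c);P[c["range_z"]==0]=1e4; cake(P,n)
o=robot.get_obs();print(o["tcp_pos"],o["wrist_force"],o["clock"])
E
```

```text
top crown 991 [550.3 -44.5 107.2] rms 1.6
top wall 12 [559.3 -56.6] rms 0.1
scene crown 1802 [547.7 -41.9 105.9] rms 0.8
scene wall 819 [556.1 -54.2] rms 0.5
[489.66279938  39.54018112  84.7362064 ] [ 0.62750721  0.05540747 -0.0144516 ] 4.575
```

View pics/push0.png

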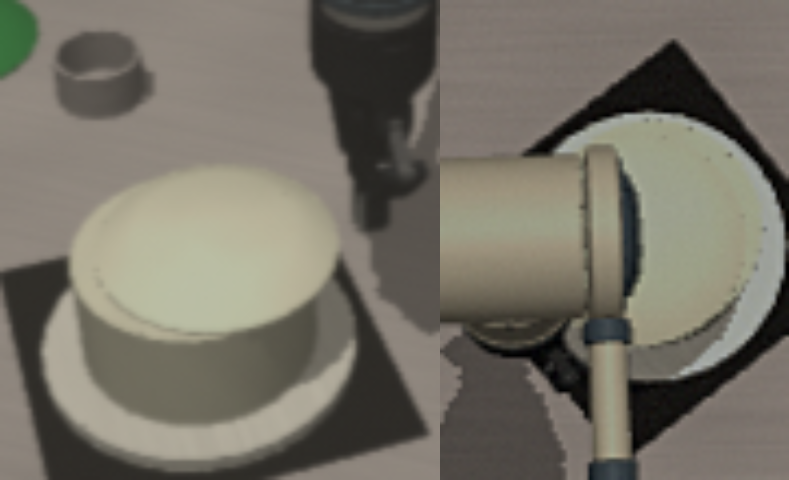

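The crop shows the shut fingers upright beside the crown at its (-x,+y) side (crop 375,215), clear of it. About 15 mm remain to touch and 29 mm to flush. I'll close in, then creep.

drive_tool(moves=[[0,[-0.04,0,0],0],[0,[-0.07,0,0],0],[0,[-0.1,0,0],0],[0,[-0.12,0,0],0],[0,[-0.13,0,0],0]])

```text
clock: 5.2
tcp_pos: [496.6, 28.9, 83.2]
orientation: [-1.427, -2.799, 0.0]
wrist_force: [0.6, -0.2, -0.4]
gripper_width: -0.001
finger_force: 0.0
```

drive_tool(moves=[[0,[-0.02,0,0],0],[0,[-0.04,0,0],0],[0,[-0.06,0,0],0],[0,[-0.08,0,0],0],[0,[-0.09,0,0],0]])

```text
clock: 5.82
tcp_pos: [501.9, 21.6, 83.3]
orientation: [-1.427, -2.799, 0.0]
wrist_force: [-0.4, -0.7, -0.2]
gripper_width: -0.003
finger_force: 0.1
```

drive_tool(moves=[[0,[-0.004,0,0],0],[0,[-0.008,0,0],0],[0,[-0.012,0,0],0],[0,[-0.016,0,0],0],[0,[-0.02,0,0],0]])

```text
clock: 6.45
tcp_pos: [503.0, 20.1, 83.3]
orientation: [-1.427, -2.799, 0.0]
wrist_force: [0.0, -0.1, 0.8]
gripper_width: -0.002
finger_force: 0.1
```

drive_tool(moves=[[0,[-0.004,0,0],0],[0,[-0.008,0,0],0],[0,[-0.012,0,0],0],[0,[-0.016,0,0],0],[0,[-0.02,0,0],0]])

```text
clock: 7.08
tcp_pos: [504.2, 18.5, 83.3]
orientation: [1.427, 2.799, 0.0]
wrist_force: [-0.3, 0.4, -0.1]
gripper_width: 0.003
finger_force: 0.1
```

```bash
python3 - <<'E'
from h import *
s=viewer.camera("scene")
P=pts(s);P[s["range_z"]==0]=1e4; cake(P,"scene")
for i in range(1): o=robot.get_obs();print(o["tcp_pos"],o["wrist_force"],o["finger_force"])
E
```

```text
scene crown 1864 [554.  -50.8 105.9] rms 0.8
scene wall 828 [556.1 -54.1] rms 0.6
[504.22928921  18.42793881  83.26382246] [ 0.07581208 -0.37831369 -0.1400747 ] 0.07024449157597701
```

The crown is moving, with about 3.9 mm left.

drive_tool(moves=[[0,[-0.004,0,0],0],[0,[-0.008,0,0],0],[0,[-0.012,0,0],0],[0,[-0.016,0,0],0],[0,[-0.02,0,0],0]])

```text
clock: 7.75
tcp_pos: [505.4, 16.8, 83.3]
orientation: [1.427, 2.799, -0.0]
wrist_force: [-0.4, 0.6, -0.0]
gripper_width: 0.003
finger_force: 0.1
```

drive_tool(moves=[[0,[-0.002,0,0],0],[0,[-0.003,0,0],0],[0,[-0.005,0,0],0],[0,[-0.006,0,0],0],[0,[-0.006,0,0],0]])

```text
clock: 8.38
tcp_pos: [505.7, 16.4, 83.3]
orientation: [1.427, 2.799, 0.0]
wrist_force: [-1.3, 0.8, 0.2]
gripper_width: -0.003
finger_force: 0.1
```

```bash
python3 - <<'E'
from h import *
s=viewer.camera("scene")
P=pts(s);P[s["range_z"]==0]=1e4; cake(P,"scene")
E
```

```text
scene crown 1870 [555.6 -53.  105.9] rms 0.8
scene wall 826 [556.1 -54.1] rms 0.5
```

drive_tool(moves=[[0,[-0.001,0,0],0],[0,[-0.002,0,0],0],[0,[-0.003,0,0],0],[0,[-0.004,0,0],0],[0,[-0.004,0,0],0]])

```text
clock: 9.05
tcp_pos: [506.0, 16.1, 83.3]
orientation: [-1.427, -2.799, 0.0]
wrist_force: [-0.5, -0.1, -0.4]
gripper_width: -0.004
finger_force: 0.1
```

drive_tool(moves=[[0,[-0.001,0,0],0],[0,[-0.002,0,0],0],[0,[-0.003,0,0],0],[0,[-0.003,0,0],0],[0,[-0.003,0,0],0]])

```text
clock: 9.68
tcp_pos: [506.2, 15.8, 83.3]
orientation: [1.427, 2.799, -0.0]
wrist_force: [0.1, 0.1, -1.0]
gripper_width: -0.0
finger_force: 0.1
```

drive_tool(moves=[[0,[-0.001,0,0],0],[0,[-0.002,0,0],0],[0,[-0.003,0,0],0],[0,[-0.003,0,0],0],[0,[-0.003,0,0],0]])

```text
clock: 10.3
tcp_pos: [506.3, 15.6, 83.3]
orientation: [-1.427, -2.799, 0.0]
wrist_force: [0.3, 0.3, -0.5]
gripper_width: -0.0
finger_force: 0.1
```

drive_tool(moves=[[0,[-0.001,0,0],0],[0,[-0.002,0,0],0],[0,[-0.003,0,0],0],[0,[-0.003,0,0],0],[0,[-0.003,0,0],0]])

```text
clock: 10.92
tcp_pos: [506.5, 15.3, 83.3]
orientation: [1.427, 2.799, 0.0]
wrist_force: [-0.0, 0.0, 0.7]
gripper_width: 0.002
finger_force: 0.2
```

```bash
python3 - <<'E'
from h import *
for i in range(2):
    s=viewer.camera("scene")
    P=pts(s);P[s["range_z"]==0]=1e4; cake(P,"scene")
    o=robot.get_obs();print(o["tcp_pos"],o["wrist_force"],o["finger_force"])
E
```

```text
scene crown 1861 [556.3 -53.9 105.9] rms 0.8
scene wall 825 [556.1 -54.2] rms 0.6
[506.48479063  15.32059124  83.2606746 ] [-0.63815473  0.25857046 -1.22126385] 0.15699297187438788
scene crown 1857 [556.5 -54.1 105.9] rms 0.8
scene wall 831 [556.  -54.2] rms 0.6
[506.4839786   15.37032348  83.27081496] [ 0.56681164 -0.14704929 -0.17065814] 0.16107920717843172
```

drive_tool(moves=[[0,[-0.001,0,0],0],[0,[-0.002,0,0],0],[0,[-0.003,0,0],0],[0,[-0.003,0,0],0],[0,[-0.003,0,0],0]])

```text
clock: 11.65
tcp_pos: [506.5, 15.3, 83.3]
orientation: [-1.426, -2.799, -0.0]
wrist_force: [-2.3, 1.9, 0.0]
gripper_width: 0.002
finger_force: 1.5
```

drive_tool(moves=[[0,[-0.001,0,0],0],[0,[-0.002,0,0],0],[0,[-0.002,0,0],0],[0,[-0.002,0,0],0],[0,[-0.002,0,0],0]])

```text
clock: 12.28
tcp_pos: [506.5, 15.3, 83.2]
orientation: [-1.426, -2.798, -0.0]
wrist_force: [-4.0, 3.1, 1.9]
gripper_width: 0.004
finger_force: 2.6
```

Wrist force rose to 5 N at a standstill, so the finger has met the lower side and the crown is flush there. I'll back off, rise and check.

drive_tool(moves=[[0,[0.02,0,0],0],[0,[0.1,0,0],0],[0,[0.3,0,0],0],[0,[0.5,0,-0.3],0],[0,[0.5,0,-0.9],0]])

```text
clock: 12.9
tcp_pos: [474.6, 57.0, 171.1]
orientation: [-1.421, -2.795, 0.005]
wrist_force: [0.9, 0.2, 0.3]
gripper_width: -0.0
finger_force: 0.0
```

drive_tool(moves=[[0,[0.3,-0.3,-0.3],0],[0,[0.5,-0.8,-0.6],0],[0,[0.5,-0.8,-0.6],0],[0,[0.5,-0.8,-0.6],0],[0,[0.5,-0.8,-0.6],0]])

```text
clock: 13.52
tcp_pos: [383.3, 49.1, 231.7]
orientation: [-1.425, -2.797, 0.002]
wrist_force: [-0.0, 0.2, -0.6]
gripper_width: 0.001
finger_force: 0.0
```

```bash
python3 - <<'E'
from h import *
for n in("scene","top","scene","top"):
    s=viewer.camera(n)
    P=pts(s);P[s["range_z"]==0]=1e4; cake(P,n)
    if n=="top": t=s
    else: q=s
crop=np.hstack([cv2.resize(q["pixels"][200:290,230:330],(440,396)),cv2.resize(t["pixels"][115:225,285:385],(360,396))]);cv2.imwrite("pics/flush.png",crop[...,::-1])
E
```

```text
scene crown 1822 [556.2 -54.2 105.9] rms 0.8
scene wall 823 [556.2 -54.2] rms 0.5
top crown 1750 [559.1 -56.5 107.1] rms 1.6
top wall 59 [559.4 -56.9] rms 0.2
scene crown 1823 [556.6 -53.9 105.9] rms 0.8
scene wall 812 [556.1 -54.2] rms 0.6
top crown 1763 [558.9 -56.7 107. ] rms 1.6
top wall 62 [559.4 -57. ] rms 0.1
```

View pics/flush.png

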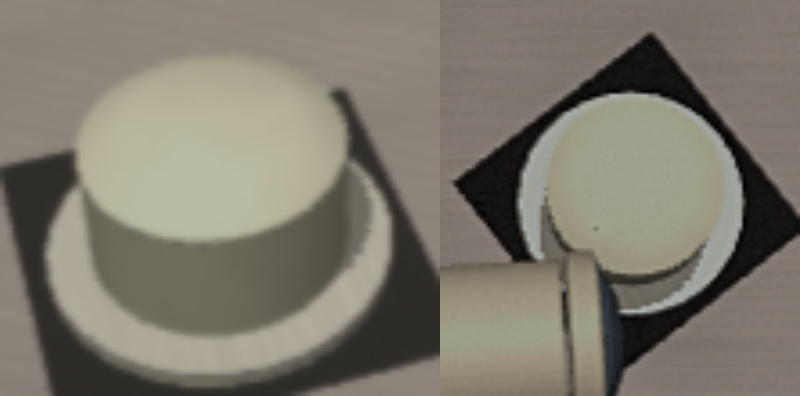

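The crop shows the crown flush with the lower tier all round (scene crop 212,150), with a residual within about 0.4 mm in both views. The contact point agrees with the two-camera mean, so the tin is at about (459,-380). From here that is -391 along tool x and -192 along tool y.

drive_tool(moves=[[1,[-0.5,-0.24,0],0],[1,[-0.98,-0.48,0],0],[1,[-0.98,-0.48,0],0],[1,[-0.98,-0.48,0],0],[1,[-0.98,-0.48,0],0]])

```text
clock: 14.35
tcp_pos: [402.1, -57.7, 233.2]
orientation: [-1.424, -2.8, -0.0]
wrist_force: [-0.4, -0.1, 0.7]
gripper_width: 0.996
finger_force: 0.0
```

drive_tool(moves=[[1,[-0.5,-0.24,0],0],[1,[-0.98,-0.48,0],0],[1,[-0.98,-0.48,0],0],[1,[-0.98,-0.48,0],0],[1,[-0.98,-0.48,0],0]])

```text
clock: 14.98
tcp_pos: [421.0, -164.8, 233.6]
orientation: [1.423, 2.8, 0.0]
wrist_force: [-0.2, 0.2, -0.7]
gripper_width: 1.003
finger_force: 0.0
```

drive_tool(moves=[[1,[-0.5,-0.24,0],0],[1,[-0.98,-0.48,0],0],[1,[-0.98,-0.48,0],0],[1,[-0.98,-0.48,0],0],[1,[-0.98,-0.48,0],0]])

```text
clock: 15.6
tcp_pos: [439.7, -272.3, 233.9]
orientation: [1.424, 2.799, 0.0]
wrist_force: [-0.9, 0.3, 0.4]
gripper_width: 1.002
finger_force: 0.0
```

drive_tool(moves=[[1,[-0.5,-0.24,0],0],[1,[-0.97,-0.48,0],0],[1,[-0.97,-0.48,0],0],[1,[-0.97,-0.48,0],0],[1,[-0.97,-0.48,0],0]])

```text
clock: 16.23
tcp_pos: [458.0, -379.0, 234.4]
orientation: [1.424, 2.799, -0.0]
wrist_force: [-0.4, -0.6, -0.7]
gripper_width: 1.004
finger_force: 0.0
```

```bash
cat >> h.py <<'E'
def go(t):
    o=robot.get_obs(); M=R.from_rotvec(o["orientation"]).as_matrix(); print("tcp",o["tcp_pos"].round(1),"frac",(M.T@(np.array(t)-o["tcp_pos"])/100).round(3),"q",o["qpos"].round(2),"tool z",M[:,2].round(3),o["clock"])
E
python3 -c "
from h import *
s=viewer.camera('scene');P=pts(s);P[s['range_z']==0]=1e4;can(P,(459,-379),90,27,'scene tin')
go([458.8,-380,130])"
```

```text
scene tin top median [ 459.7 -376.8   89.7] ctr [ 459.5 -378.3   88.7] ext [45.7 45.1  7.5]
scene tin side 335 [ 457.3 -379. ] rms 0.9
tcp [ 457.9 -379.1  234.4] frac [-1.100e-02  1.000e-03  1.044e+00] q [-0.75  0.07  1.26  0.    1.81 -1.38] tool z [ 0.001 -0.001 -1.   ] 16.275
```

drive_tool(moves=[[1,[-0.01,0,0.4],0],[1,[-0.01,0,0.8],0],[1,[-0.01,0,1.0],0],[1,[-0.01,0,1.0],0],[1,[-0.01,0,1.0],0]])

```text
clock: 16.9
tcp_pos: [458.9, -381.6, 135.6]
orientation: [1.425, 2.796, -0.001]
wrist_force: [1.1, 0.6, 0.7]
gripper_width: 0.999
finger_force: 0.0
```

drive_tool(moves=[[1,[0,0,0.2],0],[1,[0,0,0.4],0],[1,[0,0,0.6],0],[1,[0,0,0.85],0],[1,[0,0,0.85],0]])

```text
clock: 17.52
tcp_pos: [456.6, -379.7, 44.3]
orientation: [-1.424, -2.793, -0.003]
wrist_force: [0.2, -0.1, 0.6]
gripper_width: 1.001
finger_force: 0.0
```

drive_tool(moves=[[0.8,[0,0,0],0],[0.7,[0,0,0],0],[0.5,[0,0,0],0],[0.3,[0,0,0],0],[0.3,[0,0,0],0]], squeeze=25)

```text
clock: 18.15
tcp_pos: [458.9, -381.7, 49.8]
orientation: [1.425, 2.797, -0.001]
wrist_force: [0.7, 0.6, 5.7]
gripper_width: 0.624
finger_force: 27.3
```

drive_tool(moves=[[0.3,[0,0,0],0],[0.3,[0,0,0],0],[0.3,[0,0,-0.05],0],[0.3,[0,0,-0.1],0],[0.3,[0,0,-0.2],0]])

```text
clock: 18.77
tcp_pos: [457.7, -380.7, 67.5]
orientation: [-1.426, -2.797, -0.001]
wrist_force: [0.5, -0.7, -2.5]
gripper_width: 0.622
finger_force: 26.8
```

Gripped: opening 0.62, about 53 mm, and 2.5 N of weight. Next I lift and carry it over the cake.

drive_tool(moves=[[0.3,[0,0,-0.25],0],[0.3,[0,0,-0.5],0],[0.3,[0,0,-0.75],0],[0.3,[0,0,-1.0],0],[0.3,[0,0,-1.0],0]])

```text
clock: 19.4
tcp_pos: [459.1, -382.0, 171.4]
orientation: [1.424, 2.794, -0.002]
wrist_force: [0.7, 0.8, -3.5]
gripper_width: 0.625
finger_force: 27.1
```

drive_tool(moves=[[0.3,[0.15,0.2,-0.15],0],[0.3,[0.3,0.4,-0.3],0],[0.3,[0.45,0.6,-0.3],0],[0.3,[0.6,0.8,-0.3],0],[0.3,[0.68,0.9,-0.3],0]])

```text
clock: 20.02
tcp_pos: [491.1, -272.0, 196.9]
orientation: [-1.424, -2.798, -0.0]
wrist_force: [-0.1, 0.2, -2.0]
gripper_width: 0.624
finger_force: 27.2
```

drive_tool(moves=[[0.3,[0.15,0.2,0],0],[0.3,[0.3,0.4,0],0],[0.3,[0.45,0.6,0],0],[0.3,[0.6,0.8,0],0],[0.3,[0.68,0.9,0],0]])

```text
clock: 20.65
tcp_pos: [524.0, -164.6, 197.5]
orientation: [-1.425, -2.799, 0.0]
wrist_force: [-0.8, -0.2, -2.4]
gripper_width: 0.62
finger_force: 27.2
```

drive_tool(moves=[[0.3,[0.15,0.2,0],0],[0.3,[0.35,0.45,0],0],[0.3,[0.5,0.7,0],0],[0.3,[0.65,0.87,0],0],[0.3,[0.68,0.9,0],0]])

```text
clock: 21.28
tcp_pos: [556.9, -56.9, 197.7]
orientation: [-1.425, -2.799, 0.001]
wrist_force: [0.5, -0.2, -3.2]
gripper_width: 0.622
finger_force: 27.2
```

```bash
python3 - <<'E'
from h import *
s=viewer.camera("scene");P=pts(s);P[s["range_z"]==0]=1e4
cake(P,"scene"); d=np.hypot(P[...,0]-557,P[...,1]+55);z=P[...,2]
q=P[(d<40)&(z>122)&(z<215)]; print(np.percentile(q[:,2],[0,1,5,50,95]))
for a,b in((125,150),(150,175),(175,200)):
    k=q[(q[:,2]>a)&(q[:,2]<b)]; 
    if len(k)>20: circ(k,27,(557,-55),f"tin {a}")
I=s["pixels"];cv2.imwrite("pics/over.png",cv2.resize(I[130:290,210:350],(525,600))[...,::-1])
go([557.7,-55.3,200])
E
```

```text
scene crown 1706 [556.4 -53.9 105.8] rms 0.8
scene wall 819 [556.1 -54.2] rms 0.5
[148.17748305 150.84719313 154.13087597 182.10191083 211.27096079]
tin 150 172 [555.5 -54.6] rms 0.7
tin 175 174 [556.2 -54.3] rms 0.6
tcp [556.9 -57.1 197.8] frac [ 0.01   0.017 -0.022] q [-0.16 -0.02  1.42 -0.    1.74 -0.79] tool z [-0.001 -0.    -1.   ] 21.325
```

View pics/over.png

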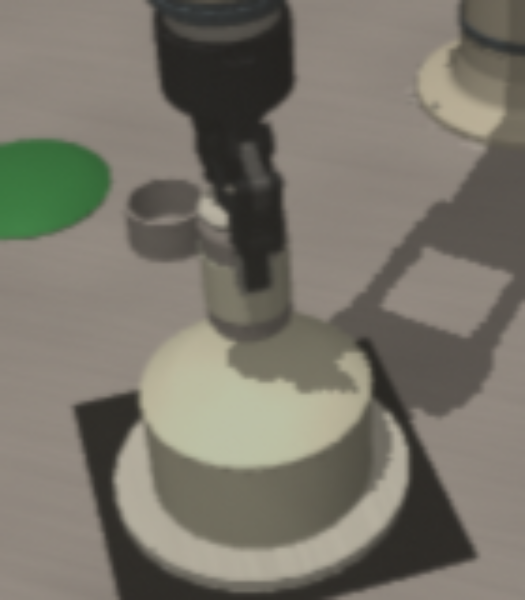

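The crop shows the tin upright in the grip (crop 245,270) above the middle of the crown, its underside about 149 mm up. The crown's flat top is at 106, so I lower 36 mm and then creep.

drive_tool(moves=[[0.3,[0,0.005,0.1],0],[0.3,[0,0.005,0.2],0],[0.3,[0,0.005,0.3],0],[0.3,[0,0.005,0.36],0],[0.3,[0,0.005,0.36],0]])

```text
clock: 21.95
tcp_pos: [556.9, -57.3, 161.4]
orientation: [-1.426, -2.798, 0.001]
wrist_force: [-0.3, 0.4, -2.5]
gripper_width: 0.624
finger_force: 27.2
```

drive_tool(moves=[[0.3,[0,0,0.007],0],[0.3,[0,0,0.014],0],[0.3,[0,0,0.021],0],[0.3,[0,0,0.028],0],[0.3,[0,0,0.03],0]])

```text
clock: 22.58
tcp_pos: [557.3, -57.1, 159.2]
orientation: [-1.427, -2.799, 0.0]
wrist_force: [0.9, 0.2, -2.3]
gripper_width: 0.624
finger_force: 27.2
```

drive_tool(moves=[[0.3,[0,0,0.002],0],[0.3,[0,0,0.004],0],[0.3,[0,0,0.006],0],[0.3,[0,0,0.008],0],[0.3,[0,0,0.01],0]])

```text
clock: 23.2
tcp_pos: [557.3, -57.2, 158.3]
orientation: [1.427, 2.799, 0.0]
wrist_force: [1.3, -0.4, -2.6]
gripper_width: 0.622
finger_force: 27.2
```

drive_tool(moves=[[0.3,[0,0,0.002],0],[0.3,[0,0,0.004],0],[0.3,[0,0,0.006],0],[0.3,[0,0,0.008],0],[0.3,[0,0,0.01],0]])

```text
clock: 23.82
tcp_pos: [557.3, -57.2, 157.3]
orientation: [-1.427, -2.799, -0.0]
wrist_force: [0.2, -1.0, -2.6]
gripper_width: 0.623
finger_force: 27.2
```

drive_tool(moves=[[0.3,[0,0,0.002],0],[0.3,[0,0,0.004],0],[0.3,[0,0,0.006],0],[0.3,[0,0,0.007],0],[0.3,[0,0,0.007],0]])

```text
clock: 24.45
tcp_pos: [557.3, -57.2, 156.6]
orientation: [-1.427, -2.799, 0.0]
wrist_force: [0.2, -0.3, -2.5]
gripper_width: 0.624
finger_force: 27.2
```

drive_tool(moves=[[0.3,[0,0,0.001],0],[0.3,[0,0,0.002],0],[0.3,[0,0,0.004],0],[0.3,[0,0,0.005],0],[0.3,[0,0,0.005],0]])

```text
clock: 25.08
tcp_pos: [557.3, -57.2, 156.1]
orientation: [-1.427, -2.799, -0.0]
wrist_force: [-0.0, 0.3, -2.4]
gripper_width: 0.625
finger_force: 27.2
```

drive_tool(moves=[[0.3,[0,0,0.001],0],[0.3,[0,0,0.002],0],[0.3,[0,0,0.003],0],[0.3,[0,0,0.004],0],[0.3,[0,0,0.004],0]])

```text
clock: 25.7
tcp_pos: [557.3, -57.2, 155.9]
orientation: [1.427, 2.799, -0.0]
wrist_force: [-0.2, -0.3, -1.3]
gripper_width: 0.621
finger_force: 27.4
```

drive_tool(moves=[[0.3,[0,0,0.001],0],[0.3,[0,0,0.001],0],[0.3,[0,0,0.002],0],[0.3,[0,0,0.002],0],[0.3,[0,0,0.002],0]])

```text
clock: 26.32
tcp_pos: [557.3, -57.2, 155.9]
orientation: [1.427, 2.799, 0.0]
wrist_force: [-1.4, 0.1, 1.2]
gripper_width: 0.619
finger_force: 27.7
```

The tin is seated and the load has transferred. I'll open the fingers gently and rise straight up.

drive_tool(moves=[[0.64,[0,0,0],0],[0.67,[0,0,0],0],[0.72,[0,0,0],0],[0.8,[0,0,0],0],[1,[0,0,0],0]])

```text
clock: 26.95
tcp_pos: [557.3, -57.2, 155.5]
orientation: [1.427, 2.799, 0.0]
wrist_force: [-0.0, -0.6, 0.3]
gripper_width: 0.981
finger_force: 0.0
```

drive_tool(moves=[[1,[0,0,0],0],[1,[0,0,0],0],[1,[0,0,-0.1],0],[1,[0,0,-0.25],0],[1,[0,0,-0.45],0]])

```text
clock: 27.58
tcp_pos: [557.3, -57.2, 202.0]
orientation: [1.427, 2.799, 0.0]
wrist_force: [0.3, -1.4, -0.1]
gripper_width: 1.0
finger_force: 0.0
```

drive_tool(moves=[[1,[0,0,-0.2],0],[1,[0,0,-0.5],0],[1,[0,0,-0.8],0],[1,[0,0,-0.8],0],[1,[0,0,-0.8],0]])

```text
clock: 28.2
tcp_pos: [557.3, -57.2, 280.3]
orientation: [-1.427, -2.799, 0.0]
wrist_force: [0.0, -0.6, -0.6]
gripper_width: 0.996
finger_force: 0.0
```

drive_tool(moves=[[1,[0.5,-0.5,0],0],[1,[0.8,-0.9,0],0],[1,[0.8,-0.9,0],0],[1,[0.8,-0.9,0],0],[1,[0.8,-0.9,0],0]])

```text
clock: 28.82
tcp_pos: [438.2, -45.4, 279.7]
orientation: [-1.426, -2.798, 0.001]
wrist_force: [-0.7, -0.6, 0.0]
gripper_width: 1.002
finger_force: 0.0
```

```bash
python3 - <<'E'
from h import *
for n in("scene","top"):
    s=viewer.camera(n);P=pts(s);P[s["range_z"]==0]=1e4
    cake(P,n); d=np.hypot(P[...,0]-557,P[...,1]+55);z=P[...,2]
    for a,b in((112,135),(135,160),(160,185)):
        k=P[(d<45)&(z>a)&(z<b)]
        if len(k)>20: circ(k,27,(557,-55),f"tin {a}")
    k=P[(d<45)&(z>188)&(z<204)]
    if len(k): print("top",np.median(k,0).round(1),((k.max(0)+k.min(0))/2).round(1))
    can(P,(490,335),110,36,n+" dredger")
    cv2.imwrite(f"pics/end_{n}.png",s["pixels"][...,::-1])
o=robot.get_obs();print(o["tcp_pos"],o["clock"])
E
```

```text
scene crown 1436 [556.4 -53.9 106. ] rms 0.8
scene wall 826 [556.1 -54.2] rms 0.6
tin 112 157 [555.9 -54.8] rms 0.6
tin 135 183 [556.3 -54.7] rms 0.6
tin 160 207 [555.7 -55. ] rms 0.7
top [559.9 -53.3 195.7] [555.8 -55.1 193.3]
scene dredger top median [496.6 339.8 107.2] ctr [494.8 339.2 107.4] ext [40.  40.6  6.1]
scene dredger side 817 [489.4 340.2] rms 1.1
top crown 186 [557.1 -57.7 108.1] rms 1.4
top wall 0 [560. -50.] rms nan
top dredger top median [492.9 336.3 107.7] ctr [493.1 336.7 108.4] ext [42.1 43.3  8.5]
top dredger side 265 [495.5 339.2] rms 1.6
[438.21312547 -45.39049245 279.85912821] 28.925
  return _methods._mean(a, axis=axis, dtype=dtype,
  ret = ret.dtype.type(ret / rcount)
```

View pics/end_scene.png

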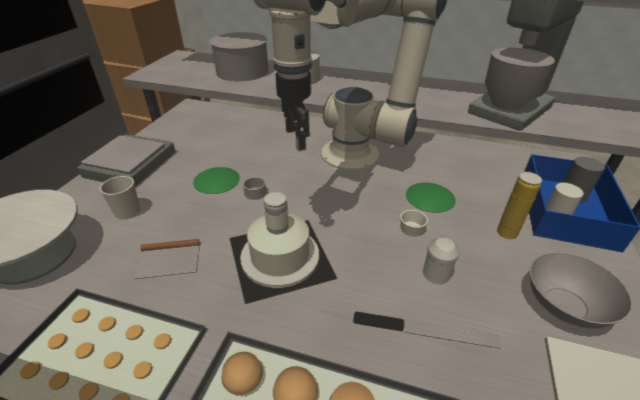

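The tin stands upright in the middle of the flush crown (276,215), within about 1 mm of centre. The other things are in place and the arm is clear.

```bash
python3 -c "
from rig import robot
print(robot.job_done())"
```

```text
the job is handed in; nothing more can be done
None
```

I tapped the upper form flush with the lower one (within about 0.4 mm by camera, wrist force about 5 N) and set the tin upright within about 1 mm of its middle. The other bench items looked unmoved, and I handed the job in at about 29 s; the hand-in gave no verdict.

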